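# Check the platen gap of a bench press with a taper gauge

### The arm

A 6-joint arm with a two-finger parallel gripper is mounted at the origin on the work surface. World frame = base frame: x ahead of the robot, y to its left, z up, the work surface at z = 0. Lengths are in mm, angles in degrees, forces in N, time in s.
With the tool pointing down it reaches from about 350 to 850 mm from the base axis. Payload 8.1 kg.
Tool frame: the origin (TCP) lies midway between the tips of the shut fingers; the grasp point (between the pads) lies 19 mm behind it; x points along the fingers, y is the direction in which the jaws open and shut, and the axes are right-handed (so a half turn about x gives the same grasp; the last joint's range is limited). The gripper opens to 85 mm and grips with 20 to 120 N. Pads are 22 mm wide; open, the fingers measure 114 mm over their backs; the gripper's body (76 mm by 85 mm) begins 54 mm behind the grasp point. The pads swing forward as they close: fully open they stand 13 mm farther back than shut.
Start: joints at [-68.319, 7.471, 85.268, -0, 87.261, -4.893], TCP at [268.43, -536.611, 231.292] pointing down, gripper open.
Joint ranges: [-169.43, 169.43], [-51.17, 129.36], [1.28, 143.12], [-76.62, 256.62], [0, 156.53], [-152.29, 152.29]. Speed limits (degrees/s): [136.94, 136.94, 159.86, 180, 180, 180].

### API

Orientations are given as [roll, pitch, yaw] about the fixed x, y, z axes, in that order (R = Rz(yaw) Ry(pitch) Rx(roll)).
In Python, from bench import r gives the robot as it stands.
- The arm moves only by the tool move_arm, never from a script. Its argument "deltas" is a list of rows, each a list of 2 entries, a list of its own where there are three numbers: the shift along the tool's x, y, z in mm, then the turn about the tool's x in degrees. A call has 1 to 12 rows; each row is the pose to reach, as a shift and turn from the pose measured when the call began, along the tool's axes at that moment; what a row does not reach only later rows make up. A row lasts 1/8 s, in which the tool goes at most 62.5 mm and 10.7 degrees, less where a joint would pass 70% of its speed; a pose out of reach is approached as far as the arm can. A call with a gripper value outside its range is refused whole. "jaw" is the opening, from -1 (shut) to 1 (fully open), set as the call begins (left out, the last holds). The fingers move at their own pace and stop on an object; "squeeze" is the grip in N (left out, the last holds). Time passes only in rows, so rows that repeat a pose let the fingers close. It gives the time, the measured TCP pose, the force and the opening at its end, in the units of the state.
- r.sense(): the state, without advancing time (a new reading comes with each control period).
- r.snapshot(name): name is "scene" or "top"; returns (picture, depth): 420x560x3 uint8, red, green, blue; 420x560 float32, mm along the optical axis (not along the pixel's ray), 0 where there is no reading.
- r.get_calibration(name): a dict with "fovy" (degrees; the focal length in pixels is half the picture's height over the tangent of half this angle, whatever the lens; pixels are square), "cx", "cy" (the principal point, pixels), "k1" (the pictures are not rectified: a ray, as slopes to the right and down, at radius r is drawn at 1 + k1 r^2 times it, then the intrinsics apply), "position" and "attitude" of the camera in the world. Camera axes: x right, y down, z forward; pixel columns grow to the right and rows downward; lengths in mm; the calibration is good to about 2 mm. A picture is of the moment at which its call begins. get_calibration takes no time and is no camera call.
- r.hand_in(): hands the job in, once; it reports no verdict.
The state is a dict: "time": time; "joint_pos": joint angles; "qd": joint speeds; "joint_efforts": joint torques, N m; "tool_pos": TCP position; "tcp_rot": TCP orientation; "ft_force": force on the tool from outside, world axes, zero at the start; "wrist_torque": the same for the moment, N m; "finger_gap": finger opening in mm.
Only numpy, scipy, OpenCV 4.12 (cv2) and the standard library are available. Lean on these libraries where they do the work, as an engineer would, in place of code of your own. Each camera call takes 0.05 s, during which the arm holds its last target. There are 200 camera calls.

### The job

Close the bench press by pumping its side lever, in full strokes right down and fully back up, until the lower platen is up against its stop collars. Then take the taper gauge from the bench and slide it straight in, flat on the lower platen and thin end first, at the middle of the front edge between the two platens, until it drags snugly between them, without forcing it. Finish while still holding the gauge there, in the gripper, at that depth, and leave the other things on the bench alone.

Things in the scene. Friction and masses are not known exactly. Their poses are not given: they have to be found in the camera images.
- press: light grey two-column bench press, fixed. Origin: centre of its underside on the bench; x from its front (robot's side) to its back, y to its left, z up. Base 220 deep (x) x 250 wide x 70 mm high; columns 28 mm thick at y = +-95 mm; crosshead 80 deep x 250 wide, 225 to 261 mm high, spindle spokes above to 310 mm. Stop collars on the columns end the lower platen's rise. Lever on its right (-y) side
- lever (a joint): pump lever with return spring: 0 = fully up (at rest), 0.6 rad = right down. It points from its hinge to the press's front (-x), 0.52 rad above level at 0 and 0.08 rad below level at 0.6. Needs 6 to 11 N down at the grip and comes back up by itself. A full stroke is down past 0.5 rad, then up again
- lever_grip (a point): centre of the lever's black rubber grip, 210 mm from the hinge; the grip is a round sleeve, 26 mm in diameter, 90 mm long along the lever; it is clear on all sides and can be pressed from above
- lever_hinge (a point): hinge of the lever, 105 mm above the bench, 155 mm to the right (-y) of the press's middle and 20 mm in front of it; the axis lies along the press's y
- ram (a joint): height of the lower platen: 0 = lowest, 0.024 m = up on its stop collars; starts at 0.004 to 0.010 m. Each full lever stroke lifts it by 5 to 6 mm and it stays up on the return; once on the collars further strokes do nothing more
- lower_platen: lower steel platen, 100 x 100 x 16 mm, flat, on a dark carrier plate guided by the columns; moves up and down with the ram; origin 30 mm below the centre of its flat top face, axes as the press
- lower_lip (a point): middle of the front top edge of the lower platen (axes as the press: x inwards, z up): the top face is at this height
- upper_platen: upper steel platen, 100 x 100 x 18 mm, on the spindle, does not move; straight above the lower one, edges in line; origin at the centre of its flat underside, axes as the press. With the lower platen on its stops the gap between them is 4.5 to 8 mm, different each time
- upper_lip (a point): middle of the front bottom edge of the upper platen
- gauge: taper gauge, 0.1 to 0.2 kg, lying flat: black handle 90 long x 20 wide x 20 mm high, then (+x) a steel blade 90 long x 16 mm wide, its underside flush with the handle's, its top sloping 1 in 10 from 11 mm thick at the handle to 2 mm at the tip. Origin: centre of the handle's underside; x to the tip, z up. In a gap of g mm it first touches both platens with (g - 2) x 10 mm of blade inside
- gauge_tip (a point): middle of the bottom edge of the blade's tip, 135 mm from the gauge's origin. Snug is a push of about 6 to 15 N along the blade with both platens touching; it rises to that within a few mm after first touch
- reagent_bottle: bystander: amber reagent bottle with a white cap, 64 mm in diameter, 130 mm high; origin at its foot
- pellet_die: bystander: steel pellet die, 52 mm in diameter, 62 mm high; origin at its foot
- spatula: bystander: flat steel lab spatula, 190 mm long, 16 mm wide, 4 mm thick, lying on the bench; origin under its shank
Mind the look-alikes: they are no part of the job. Of the things shaped like the gauge, the black one is meant.

How it is judged:
By the outcome, as a careful person would: the job done as asked, in the order asked, and still so for the second after the job is handed in, while the arm keeps its last pose, push and grip.
It also fails if it takes over 72 s, if anything falls off the work surface, if the arm or the gripper's body presses on something with over 40 N, if the wrist force passes 120 N, or if a joint passes its speed limit or range.

## Working session

There is one attempt and no reset: what is moved stays moved. The work goes in short steps, Python scripts to look and compute and a tool call to move; the robot and the scene stay as the last step left them, time stands still between calls to the robot, and variables do not carry over. Pictures are saved under pics/ and viewed, about 8 in all and at most 12, crops included, and the job is handed in when it is done.

Besides the shell and the picture viewer there is one more tool, called after ">>>" by a JSON object that holds its "api" and its "payload". move_arm: Moves the arm, as the interface text tells. Its arguments: {"type":"object","properties":{"deltas":{"type":"array","items":{"type":"array"}},"jaw":{"type":"number"},"squeeze":{"type":"number"}},"required":["deltas"]}

```bash
ls; mkdir -p pics
cat > h.py <<'E'
import numpy as np, cv2
from scipy.spatial.transform import Rotation as R
from bench import r
def cam(n):
    c=r.get_calibration(n); f=210/np.tan(np.radians(c['fovy'])/2); return c,f
def rot(c):
    a=np.array(c['attitude'],float)
    return a if a.shape==(3,3) else R.from_euler('xyz',a,degrees=True).as_matrix()
def back(n,u,v,d):
    c,f=cam(n); K=np.array([[f,0,c['cx']],[0,f,c['cy']],[0,0,1]])
    s=(np.stack([np.asarray(u,float)-c['cx'],np.asarray(v,float)-c['cy']],-1))/f
    t=s.copy()
    for _ in range(20): t=s/(1+c['k1']*(t**2).sum(-1,keepdims=True))
    d=np.asarray(d,float)[...,None]
    return np.concatenate([t*d,d],-1)@rot(c).T+np.array(c['position'])
def cloud(n,dep):
    v,u=np.mgrid[:420,:560]; return back(n,u,v,dep)
E
python3 - <<'E'
from h import *
for n in('scene','top'):
    print(r.get_calibration(n))
    p,d=r.snapshot(n); cv2.imwrite(f'pics/{n}0.png',p[...,::-1]); np.save(n+'0.npy',d)
    cv2.imwrite(f'pics/{n}0.png',p[...,::-1])
print(r.sense())
E
```

```text
pics
{'fovy': 53.16156518593644, 'cx': 275.8134051331398, 'cy': 210.77614964027325, 'k1': -0.10598554005504103, 'position': array([1305.53826706,   71.21908227, 1164.54530259]), 'attitude': array([-144.68735792,   -0.40332442,   90.96739767])}
{'fovy': 51.56002079837961, 'cx': 281.1281785642677, 'cy': 209.2303703456953, 'k1': 0.03372303205647954, 'position': array([ 403.96752528,   67.34886667, 1339.01005611]), 'attitude': array([-171.82771141,    0.9504573 ,  -91.38231647])}
{'time': 0.1, 'joint_pos': array([-6.83201727e+01,  7.50962365e+00,  8.53242792e+01,  1.05449568e-03,
        8.72612220e+01, -4.89304501e+00]), 'qd': array([-0.03423592, -0.1331403 , -0.09102066, -0.02584255,  0.10304417,
       -0.00183342]), 'joint_efforts': array([ 4.94559190e-04, -5.70951784e+01, -5.01941478e+01, -2.38111206e-04,
        8.15254374e-03, -1.27335906e-05]), 'tool_pos': array([ 268.24276465, -536.14178741,  230.34951442]), 'tcp_rot': array([-95.52738851,  89.90486933, 111.04543258]), 'ft_force': array([ 0.21518396, -1.02242441, -0.59668933]), 'wrist_torque': array([ 0.00135061,  0.00802118, -0.01677654]), 'finger_gap': 85.4158098890831}
```

View pics/scene0.png

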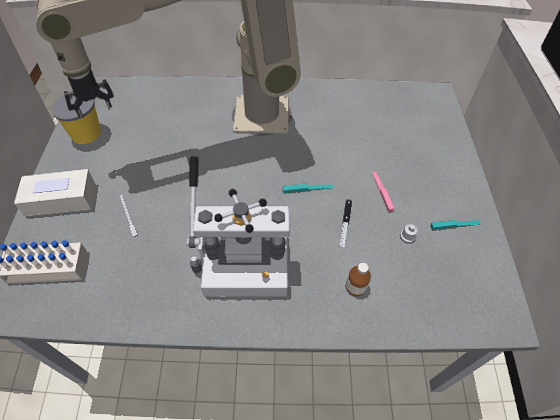

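View pics/top0.png

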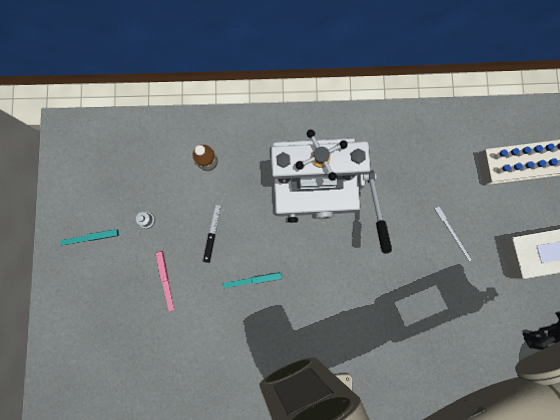

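The scene view looks from the back. The press is at about (245,240), its lever grip at (194,172) and the black gauge at (346,222). In the top view, the crosshead is around (320,158), the grip at (383,237), and the gauge handle at (208,248) with its tip at (217,207).

Run:
```python
from h import *
p=cv2.imread('pics/top0.png'); d=np.load('top0.npy'); P=cloud('top',d); z=P[...,2]
v,u=np.mgrid[:420,:560]
def rect(m,name):
    q=P[m][:,:2].astype(np.float32); print(name,len(q),cv2.minAreaRect(q),'z',np.percentile(P[m][:,2],[5,50,95]).round(1))
box=lambda a,b,c,e:(u>=a)&(u<=b)&(v>=c)&(v<=e)&(d>0)
rect(box(255,380,130,190)&(abs(z-259)<9),'cross')
rect(box(255,368,130,225)&(abs(z-70)<6),'base')
hsv=cv2.cvtColor(p,cv2.COLOR_BGR2HSV)
g=box(370,395,215,256)&(hsv[...,2]<50)&(z>100); rect(g,'grip'); print(P[g].mean(0),P[g].min(0),P[g].max(0))
k=box(198,220,230,266)&(hsv[...,2]<60)&(z>8); rect(k,'handle');print(P[k].mean(0))
b=box(205,225,200,236)&(z>2.5)&(hsv[...,2]>90); rect(b,'blade');print(P[b].mean(0))
a=box(195,228,200,266)&(z>3); q=P[a][:,:2]; rect(a,'all'); print(cv2.fitLine(q.astype(np.float32),cv2.DIST_HUBER,0,.01,.01).ravel())
print('bench z',np.median(z[box(100,130,330,360)]))
ds=np.load('scene0.npy'); Q=cloud('scene',ds); zs=Q[...,2]
ps=cv2.imread('pics/scene0.png'); hs=cv2.cvtColor(ps,cv2.COLOR_BGR2HSV)
box2=lambda a,b,c,e:(u>=a)&(u<=b)&(v>=c)&(v<=e)&(ds>0)
for n,m in(('cross',box2(185,295,195,240)&(abs(zs-259)<9)),('base',box2(195,295,255,290)&(abs(zs-70)<6)),('grip',box2(186,202,152,190)&(hs[...,2]<50)&(zs>100)),('handle',box2(338,355,198,226)&(hs[...,2]<60)&(zs>8)),('gauge',box2(336,355,198,250)&(zs>3))):
    print(n,cv2.minAreaRect(Q[m][:,:2].astype(np.float32)),Q[m].mean(0).round(1),Q[m].min(0).round(1),Q[m].max(0).round(1))
```

```text
cross 2150 ((687.03271484375, -21.605270385742188), (81.49232482910156, 249.7163543701172), 1.3114176988601685) z [255.9 260.  263.8]
base 2393 ((679.3543701171875, -26.390335083007812), (232.86001586914062, 258.118896484375), 1.2838537693023682) z [65.2 69.2 73.4]
grip 307 ((488.9933776855469, -179.2119598388672), (83.33814239501953, 23.98752212524414), 1.8286134004592896) z [199.3 220.6 239. ]
[ 487.92632507 -177.93114858  220.40091126] [ 447.51437195 -191.7214781   186.86249033] [ 530.44264172 -166.41834889  243.58881469]
handle 173 ((483.0531921386719, 307.4566650390625), (19.421916961669922, 87.1014175415039), 78.57169342041016) z [14.8 19.6 23.7]
[482.60865739 306.90258139  19.58250456]
blade 213 ((574.4984741210938, 290.70013427734375), (114.50281524658203, 62.01712417602539), 0.17576320469379425) z [ 2.7  5.3 12.6]
[567.21078619 291.47432183   6.07721005]
all 537 ((529.4182739257812, 301.43414306640625), (102.66924285888672, 204.67176818847656), 89.58304595947266) z [ 3.3  7.6 22.6]
[ 9.8666495e-01 -1.6276455e-01  5.1422498e+02  3.0026788e+02]
bench z 0.36592257489292024
cross ((690.521240234375, -23.22222137451172), (81.69462585449219, 248.8837127685547), 0.8489753007888794) [697.8 -19.9 261.2] [ 648.3 -148.   250.1] [732.7 101.7 268. ]
base ((747.0892944335938, -33.826629638671875), (109.00212097167969, 271.3670349121094), 1.2622203826904297) [758.1 -23.   70.4] [ 689.7 -170.    64.1] [803.5 102.3  76. ]
grip ((495.1974182128906, -182.3982391357422), (80.07489013671875, 25.37809181213379), 2.879387378692627) [ 496.2 -180.6  220.2] [ 455.7 -196.1  195.8] [ 535.1 -169.4  244.6]
handle ((486.8946838378906, 305.4136962890625), (18.45573616027832, 86.70498657226562), 78.42058563232422) [491.1 304.4  20.2] [443.9 288.7  12.4] [529.7 321.6  26.6]
gauge ((526.5036010742188, 297.84417724609375), (65.8581314086914, 215.13165283203125), 84.75220489501953) [524.6 297.9  11. ] [422.4 259.8   3. ] [633.2 340.5  26.6]
```

```bash
cat >> h.py <<'E'
def T():
    s=r.sense(); return np.array(s['tool_pos']),R.from_euler('xyz',s['tcp_rot'],degrees=True).as_matrix(),s
def go(tgt,yaw=None):
    "tool-frame shift to world tgt, and turn about tool x putting tool y at world yaw (mod 180)"
    p,M,s=T(); print('TCP',p.round(1),'yawY',np.degrees(np.arctan2(M[1,1],M[0,1])).round(2),'down',M[:,0].round(4),'F',s['ft_force'].round(1),'gap',s['finger_gap'].round(1),'t',s['time'],'j1,6',s['joint_pos'][[0,5]].round(1))
    print('shift',(M.T@(np.array(tgt)-p)).round(1))
    if yaw is not None:
        a=np.degrees(np.arctan2(M[1,1],M[0,1])); print('turn',-((yaw-a+90)%180-90))
E
python3 - <<'E'
from h import *
go([478,-180,275],91); print(T()[1].round(3))
p,M,s=T(); print(R.from_rotvec([10,0,0],degrees=True).as_matrix()[:,1])
E
```

```text
Traceback (most recent call last):
  File "h.py", line 22, in go
    p,M,s=T(); print('TCP',p.round(1),'yawY',np.degrees(np.arctan2(M[1,1],M[0,1])).round(2),'down',M[:,0].round(4),'F',s['ft_force'].round(1),'gap',s['finger_gap'].round(1),'t',s['time'],'j1,6',s['joint_pos'][[0,5]].round(1))
                                                                                                                                                    ^^^^^^^^^^^^^^^^^^^^^
AttributeError: 'float' object has no attribute 'round'
```

```bash
sed -i "s/s\['finger_gap'\].round(1)/round(s['finger_gap'],1)/" h.py
python3 - <<'E'
from h import *
go([478,-180,275],91); print(T()[1].round(3))
E
```

```text
TCP [ 268.2 -536.1  230.3] yawY -63.43 down [-6.0e-04  1.5e-03 -1.0e+00] F [ 0.2 -1.  -0.6] gap 85.4 t 0.1 j1,6 [-68.3  -4.9]
shift [ -44.2 -224.8 -346.9]
turn 25.57282866511909
[[-0.001  0.447 -0.894]
 [ 0.002 -0.894 -0.447]
 [-1.    -0.002 -0.   ]]
```

>>> {"api": "move_arm", "payload": {"deltas": [[[-25,0,0],0],[[-44,-10,-15],3],[[-44,-40,-60],6],[[-44,-68,-105],10],[[-44,-96,-150],14],[[-44,-124,-195],18],[[-44,-152,-237],22],[[-44,-180,-279],25],[[-44,-208,-320],25.6],[[-44,-225,-347],25.6],[[-44,-225,-347],25.6],[[-44,-225,-347],25.6]], "jaw": -1}}

```text
time: 1.6
tool_pos: [477.6, -180.0, 274.4]
tcp_rot: [-47.7, 89.9, 133.3]
ft_force: [-0.2, -0.9, 0.3]
finger_gap: -0.2
```

Run:
```python
from h import *
go([478,-180,110],91)
```

```text
TCP [ 477.6 -180.   274.4] yawY -89.01 down [-0.0014  0.0015 -1.    ] F [-0.2 -0.9  0.3] gap -0.2 t 1.6 j1,6 [-26.4  62.6]
shift [164.4   0.3  -0.6]
turn -0.0051535734559706725
```

>>> {"api": "move_arm", "payload": {"deltas": [[[20,0,0],0],[[35,0,0],0],[[48,0,0],0],[[61,0,0],0],[[74,0,0],0],[[87,0,0],0],[[100,0,0],0],[[113,0,0],0],[[126,0,0],0],[[139,0,0],0],[[152,0,0],0],[[158,0,0],0]]}}

```text
time: 3.1
tool_pos: [476.1, -180.6, 115.6]
tcp_rot: [-14.0, 89.8, 167.0]
ft_force: [-8.4, -0.3, 10.7]
finger_gap: 0.2
```

>>> {"api": "move_arm", "payload": {"deltas": [[[4,0,0],0],[[7,0,0],0],[[7,0,0],0]]}}

```text
time: 3.48
tool_pos: [475.7, -180.7, 108.6]
tcp_rot: [-18.4, 89.8, 162.5]
ft_force: [-2.1, 2.7, 11.0]
finger_gap: 0.1
```

Run:
```python
from h import *
go([478,-180,110],91)
p,d=r.snapshot('top'); cv2.imwrite('pics/top1.png',cv2.resize(p[100:270,180:440,::-1],None,fx=3,fy=3))
```

```text
TCP [ 475.7 -180.7  108.6] yawY -89.1 down [-0.0039  0.0012 -1.    ] F [-2.1  2.7 11. ] gap 0.1 t 3.475 j1,6 [-26.5  62.6]
shift [-1.4 -0.7 -2.3]
turn -0.09837598838998929
```

View pics/top1.png

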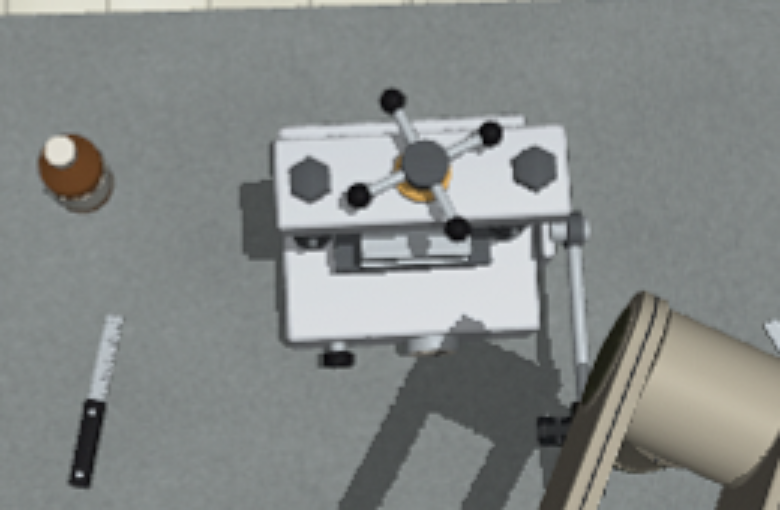

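The lever is pressed and the reading is about 11 N. The crop shows the arm over the lever, with the platen's front strip at about (415,250) in the crop. I'll press a few mm further to make sure the stroke is full.

>>> {"api": "move_arm", "payload": {"deltas": [[[3,0,0],0],[[6,0,0],0],[[6,0,0],0]]}}

```text
time: 3.9
tool_pos: [475.6, -180.7, 102.8]
tcp_rot: [-27.0, 89.8, 153.8]
ft_force: [-2.1, 3.2, 9.0]
finger_gap: 0.1
```

>>> {"api": "move_arm", "payload": {"deltas": [[[-20,0,0],0],[[-38,0,0],0],[[-56,0,0],0],[[-74,0,0],0],[[-92,0,0],0],[[-110,0,0],0],[[-128,0,0],0],[[-146,0,0],0],[[-155,0,0],0],[[-155,0,0],0]]}}

```text
time: 5.15
tool_pos: [476.2, -181.2, 258.2]
tcp_rot: [-23.9, 89.8, 156.9]
ft_force: [1.3, 0.4, -0.5]
finger_gap: 0.1
```

Run:
```python
from h import *
go([478,-180,105],91)
```

```text
TCP [ 476.2 -181.2  258.2] yawY -89.14 down [-0.0032  0.0013 -1.    ] F [ 1.3  0.4 -0.5] gap 0.1 t 5.15 j1,6 [-26.6  62.5]
shift [153.2  -0.9  -2.3]
turn -0.13505673019739106
```

>>> {"api": "move_arm", "payload": {"deltas": [[[18,0,-2],0],[[32,0,-2],0],[[46,0,-2],0],[[60,0,-2],0],[[74,0,-2],0],[[88,0,-2],0],[[102,0,-2],0],[[116,0,-2],0],[[130,0,-2],0],[[142,0,-2],0],[[151,0,-2],0],[[154,0,-2],0]]}}

```text
time: 6.65
tool_pos: [475.7, -181.0, 102.4]
tcp_rot: [-12.5, 89.6, 168.3]
ft_force: [-8.0, -1.2, 11.1]
finger_gap: 0.2
```

>>> {"api": "move_arm", "payload": {"deltas": [[[1,0,0],0],[[-18,0,0],0],[[-38,0,0],0],[[-58,0,0],0],[[-78,0,0],0],[[-98,0,0],0],[[-118,0,0],0],[[-138,0,0],0],[[-153,0,0],0],[[-153,0,0],0]]}}

```text
time: 7.9
tool_pos: [477.1, -181.5, 256.5]
tcp_rot: [-7.7, 89.6, 173.1]
ft_force: [0.3, -0.9, -0.5]
finger_gap: -0.2
```

>>> {"api": "move_arm", "payload": {"deltas": [[[18,0,0],0],[[32,0,0],0],[[46,0,0],0],[[60,0,0],0],[[74,0,0],0],[[88,0,0],0],[[102,0,0],0],[[116,0,0],0],[[130,0,0],0],[[142,0,0],0],[[151,0,0],0],[[154,0,0],0]]}}

```text
time: 9.4
tool_pos: [474.0, -181.5, 101.4]
tcp_rot: [-6.0, 89.4, 174.9]
ft_force: [-15.3, 1.8, 29.5]
finger_gap: -0.2
```

>>> {"api": "move_arm", "payload": {"deltas": [[[1,0,0],0],[[-18,0,0],0],[[-38,0,0],0],[[-58,0,0],0],[[-78,0,0],0],[[-98,0,0],0],[[-118,0,0],0],[[-138,0,0],0],[[-153,0,0],0],[[-153,0,0],0]]}}

```text
time: 10.65
tool_pos: [476.0, -181.9, 255.4]
tcp_rot: [-2.0, 89.4, 178.8]
ft_force: [0.0, -0.6, 0.3]
finger_gap: 0.1
```

Run:
```python
from h import *
go([478,-180,103],91)
```

```text
TCP [ 476.  -181.9  255.4] yawY -89.17 down [-9.6e-03  2.0e-04 -1.0e+00] F [ 0.  -0.6  0.3] gap 0.1 t 10.65 j1,6 [-26.5  62.7]
shift [152.4  -1.8  -3.5]
turn -0.16894140826661896
```

>>> {"api": "move_arm", "payload": {"deltas": [[[24,0,0],0],[[48,0,0],0],[[70,0,0],0],[[92,0,0],0],[[114,0,0],0],[[134,0,0],0],[[149,0,0],0],[[151,0,0],0],[[115,0,0],0],[[65,0,0],0],[[15,0,0],0],[[-2,0,0],0]]}}

```text
time: 12.15
tool_pos: [476.9, -182.5, 260.3]
tcp_rot: [14.3, 89.6, -164.8]
ft_force: [-0.0, 0.1, -0.1]
finger_gap: -0.0
```

>>> {"api": "move_arm", "payload": {"deltas": [[[0,0,0],0],[[24,0,0],0],[[48,0,0],0],[[70,0,0],0],[[92,0,0],0],[[114,0,0],0],[[134,0,0],0],[[149,0,0],0],[[151,0,0],0],[[115,0,0],0],[[65,0,0],0],[[10,0,0],0]]}}

```text
time: 13.65
tool_pos: [475.1, -181.7, 248.0]
tcp_rot: [-5.6, 89.3, 175.2]
ft_force: [0.5, 0.5, 0.2]
finger_gap: -0.1
```

>>> {"api": "move_arm", "payload": {"deltas": [[[-15,0,0],0],[[-30,0,0],0],[[-30,0,0],0],[[-30,0,0],0]]}}

```text
time: 14.15
tool_pos: [474.8, -181.4, 276.0]
tcp_rot: [-10.2, 89.2, 170.6]
ft_force: [0.1, 0.4, -0.7]
finger_gap: -0.3
```

Run:
```python
from h import *
go([484,306,150],-11+90)
v,u=np.mgrid[:420,:560]
D=[]; 
for i in range(4):
    p,d=r.snapshot('top'); D.append(d)
cv2.imwrite('pics/top2f.png',p[...,::-1]); d=np.mean(D,0); np.save('top2.npy',d)
P=cloud('top',d); np.set_printoptions(linewidth=250,suppress=True)
for uu in (300,310,315,325,330):
    print(uu,[(vv,*P[vv,uu].round(0).astype(int)) for vv in range(172,194)])
cv2.imwrite('pics/top2.png',cv2.resize(p[135:225,250:400,::-1],None,fx=5,fy=5,interpolation=cv2.INTER_CUBIC))
```

```text
TCP [ 474.8 -181.4  276. ] yawY -89.18 down [-0.0141  0.0023 -0.9999] F [ 0.1  0.4 -0.7] gap -0.3 t 14.15 j1,6 [-26.5  62.7]
shift [ 127.  -486.9  -17.9]
turn 11.818889300267642
300 [(172, np.int64(653), np.int64(31), np.int64(261)), (173, np.int64(651), np.int64(31), np.int64(261)), (174, np.int64(649), np.int64(31), np.int64(258)), (175, np.int64(646), np.int64(31), np.int64(256)), (176, np.int64(646), np.int64(31), np.int64(246)), (177, np.int64(646), np.int64(31), np.int64(236)), (178, np.int64(665), np.int64(28), np.int64(137)), (179, np.int64(663), np.int64(28), np.int64(132)), (180, np.int64(661), np.int64(28), np.int64(129)), (181, np.int64(659), np.int64(28), np.int64(123)), (182, np.int64(656), np.int64(28), np.int64(124)), (183, np.int64(653), np.int64(28), np.int64(125)), (184, np.int64(650), np.int64(28), np.int64(122)), (185, np.int64(647), np.int64(28), np.int64(123)), (186, np.int64(644), np.int64(28), np.int64(124)), (187, np.int64(641), np.int64(28), np.int64(124)), (188, np.int64(638), np.int64(28), np.int64(124)), (189, np.int64(636), np.int64(28), np.int64(122)),
[... 4032 characters left out ...]
p.int64(-40), np.int64(292)), (181, np.int64(648), np.int64(-54), np.int64(162)), (182, np.int64(645), np.int64(-53), np.int64(163)), (183, np.int64(642), np.int64(-53), np.int64(166)), (184, np.int64(640), np.int64(-53), np.int64(163)), (185, np.int64(637), np.int64(-53), np.int64(162)), (186, np.int64(639), np.int64(-56), np.int64(138)), (187, np.int64(638), np.int64(-56), np.int64(130)), (188, np.int64(638), np.int64(-58), np.int64(114)), (189, np.int64(643), np.int64(-62), np.int64(70)), (190, np.int64(641), np.int64(-62), np.int64(68)), (191, np.int64(637), np.int64(-62), np.int64(70)), (192, np.int64(634), np.int64(-62), np.int64(69)), (193, np.int64(631), np.int64(-62), np.int64(70))]
```

View pics/top2.png

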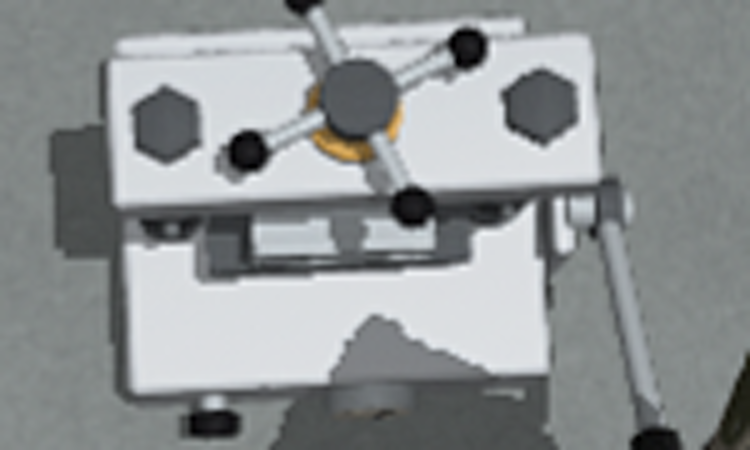

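The crosshead front is at x≈648 and the upper platen top at z≈164.5, so its underside is about 146.5. The carrier is at about 123.5, which puts the lower face near 139.5 and the gap near 7 mm. The lever is back up. Next is the gauge.

Run:
```python
from h import *
go([473,309,100],78.6)
```

```text
TCP [ 475.1 -181.5  277. ] yawY -89.18 down [-0.0128  0.0017 -0.9999] F [-0.5 -0.   0.5] gap 0.2 t 14.35 j1,6 [-26.5  62.7]
shift [ 177.8 -490.2   -7.2]
turn 12.221367549692786
```

>>> {"api": "move_arm", "payload": {"deltas": [[[0,-25,0],1],[[0,-70,0],2],[[0,-118,0],3],[[0,-166,0],4],[[0,-214,-2],5],[[0,-262,-3],7],[[0,-310,-4],8],[[0,-358,-5],10],[[0,-406,-6],11],[[10,-450,-7],12.2],[[30,-480,-7],12.2],[[50,-490,-7],12.2]], "jaw": 1}}

```text
time: 15.85
tool_pos: [473.9, 310.1, 226.6]
tcp_rot: [4.7, 89.2, 173.4]
ft_force: [0.7, -0.5, -0.8]
finger_gap: 85.6
```

>>> {"api": "move_arm", "payload": {"deltas": [[[40,0,0],0],[[80,0,0],0],[[115,0,0],0],[[130,0,0],0],[[130,0,0],0]]}}

```text
time: 16.48
tool_pos: [471.6, 309.5, 95.7]
tcp_rot: [9.7, 89.1, 178.4]
ft_force: [-0.2, -0.6, 0.3]
finger_gap: 85.2
```

Run:
```python
from h import *
go([473,309,5],78.6)
p,d=r.snapshot('scene'); cv2.imwrite('pics/sc1.png',cv2.resize(p[100:270,260:430,::-1],None,fx=3,fy=3))
```

```text
TCP [471.6 309.5  95.7] yawY -101.29 down [-1.520e-02  4.000e-04 -9.999e-01] F [-0.2 -0.6  0.3] gap 85.2 t 16.475 j1,6 [ 27.8 128.9]
shift [90.6 -0.  -2.8]
turn 0.11147547011734105
```

View pics/sc1.png

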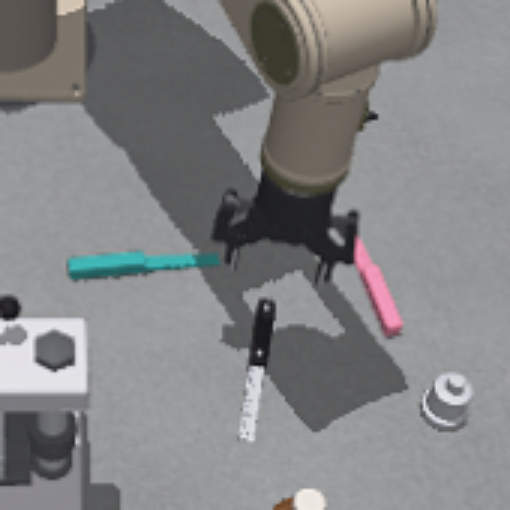

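Gripper is open and sits above the black handle (crop: handle at (263,330), tip at (247,437)). The pink and teal look-alikes are clear of the fingers. Descending.

>>> {"api": "move_arm", "payload": {"deltas": [[[25,0,-1],0],[[50,0,-2],0],[[72,0,-2],0],[[85,0,-3],0],[[90,0,-3],0],[[90,0,-3],0]]}}

```text
time: 17.27
tool_pos: [474.9, 309.9, 7.9]
tcp_rot: [1.6, 89.3, 170.3]
ft_force: [-1.6, -0.5, 0.2]
finger_gap: 85.1
```

>>> {"api": "move_arm", "payload": {"deltas": [[[0,0,0],0],[[0,0,0],0],[[0,0,0],0],[[0,0,0],0],[[0,0,0],0],[[0,0,0],0]], "jaw": -1, "squeeze": 60}}

```text
time: 18.02
tool_pos: [475.3, 310.1, 8.4]
tcp_rot: [-0.6, 89.3, 168.1]
ft_force: [-0.6, -1.0, 6.2]
finger_gap: 18.2
```

Run:
```python
from h import *
go([473,309,100],78.6)
```

```text
TCP [475.3 310.1   8.4] yawY -101.28 down [-0.0115  0.0024 -0.9999] F [-0.6 -1.   6.2] gap 18.2 t 18.025 j1,6 [ 27.7 128.7]
shift [-91.6   1.5   3.1]
turn 0.11584700888505495
```

>>> {"api": "move_arm", "payload": {"deltas": [[[-10,0,0],0],[[-30,0,0],0],[[-60,0,0],0],[[-100,0,0],0],[[-140,0,0],0],[[-170,0,0],0],[[-180,0,0],0],[[-180,0,0],0]]}}

```text
time: 19.02
tool_pos: [477.6, 309.8, 189.1]
tcp_rot: [-4.8, 89.4, 163.9]
ft_force: [-0.5, -0.4, -2.3]
finger_gap: 18.1
```

```bash
cat > meas.py <<'E'
from h import *
def blade(nm,box,f,k=3):
    v,u=np.mgrid[:420,:560]; D=[]
    for i in range(k):
        p,d=r.snapshot(nm); D.append(d)
    d=np.median(D,0); return p,d,cloud(nm,d)
E
python3 - <<'E'
from meas import *
go([530,-24,188],None)
p,d,P=blade('top',None,0)
tp,M,s=T(); L=(P-tp)@M   # tool coords: x down
np.save('L.npy',L)
v,u=np.mgrid[:420,:560]
m=(abs(L[...,0])<25)&(abs(L[...,1])<40)&(abs(L[...,2])>25)&(abs(L[...,2])<180)&(d>0)
q=P[m]; print(len(q),q.min(0),q.max(0),'fit',cv2.fitLine(q.astype(np.float32),cv2.DIST_HUBER,0,.01,.01).ravel())
w=L[m]; 
for z in range(-180,180,10):
    k=(w[:,2]>=z)&(w[:,2]<z+10)
    if k.sum()>2: print(z+5,k.sum(),np.median(w[k],0).round(1))
cv2.imwrite('pics/top3.png',cv2.resize(p[130:330,130:400,::-1],None,fx=2.9,fy=2.9))
E
```

```text
TCP [477.6 309.8 189.1] yawY -101.28 down [-0.0104  0.003  -0.9999] F [-0.5 -0.4 -2.3] gap 18.1 t 19.025 j1,6 [ 27.5 128.8]
shift [  -0.5  317.1 -116.7]
275 [443.37366713 274.35135148 176.18725358] [617.96489939 326.59733209 204.51706092] fit [ 9.7788107e-01 -1.4946885e-01 -1.4631347e-01  5.6594287e+02
  2.8980423e+02  1.8609251e+02]
-145 8 [ 4.500e+00  1.000e-01 -1.417e+02]
-135 21 [   3.9    0.7 -134.9]
-125 24 [   2.7   -0.2 -124.8]
-115 22 [   1.9    0.6 -114.9]
-105 22 [   1.2    1.  -105. ]
-95 25 [  0.1   1.2 -94.8]
-85 24 [ -1.2   2.1 -84.6]
-75 25 [ -1.4   0.5 -75.2]
-65 24 [ -2.1   2.6 -65.5]
-55 27 [ -3.7   1.6 -55. ]
-45 28 [-12.8   3.4 -45.7]
-35 19 [-11.6   7.9 -35.7]
-25 4 [ -6.5   9.2 -27.6]
```

View pics/top3.png

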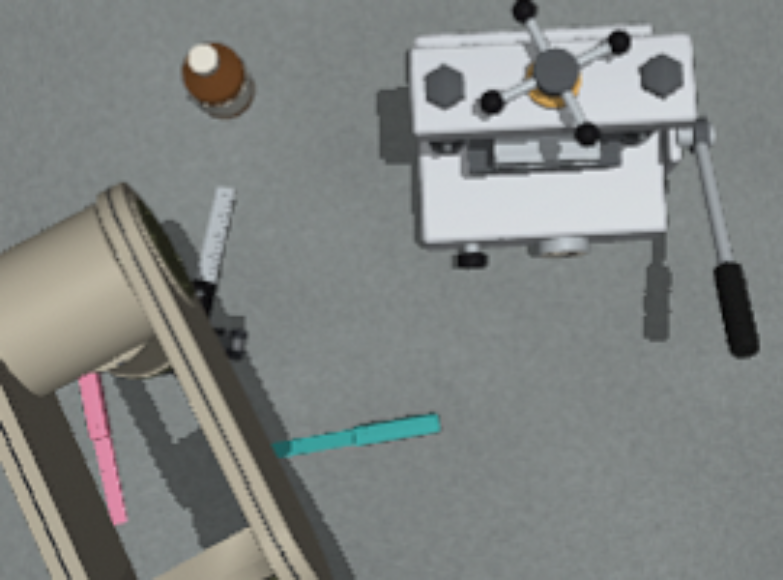

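Gauge is held straight and level, with its tip about 147 mm ahead of the TCP and its underside about 8 mm below it. In the crop the tip is at (228,190). Moving to a staging pose in front of the press.

Run:
```python
from h import *
go([462,-27,189],-88.9)
```

```text
TCP [476.4 309.2 186.5] yawY -101.29 down [-0.0142  0.001  -0.9999] F [ 0.5  0.7 -1.7] gap 18.2 t 19.175 j1,6 [ 27.5 128.8]
shift [ -2.7 332.5 -51.7]
turn -12.38719149769345
```

>>> {"api": "move_arm", "payload": {"deltas": [[[-3,15,-2],-1],[[-3,50,-8],-2],[[-3,85,-13],-3.5],[[-3,120,-19],-5],[[-3,155,-24],-6.5],[[-3,190,-30],-8],[[-3,225,-35],-9.5],[[-3,260,-40],-11],[[-3,295,-46],-12.4],[[-3,322,-50],-12.4],[[-3,332,-52],-12.4],[[-3,332,-52],-12.4]]}}

```text
time: 20.68
tool_pos: [462.0, -26.7, 188.5]
tcp_rot: [-6.4, 89.1, 174.6]
ft_force: [-0.3, 0.5, -1.2]
finger_gap: 18.2
```

Run:
```python
from meas import *
go([467,-26.7,150.7],-88.9)
p,d,P=blade('top',None,0,4)
tp,M,s=T(); L=(P-tp)@M
v,u=np.mgrid[:420,:560]
m=(abs(L[...,0])<25)&(abs(L[...,1])<25)&(L[...,2]<-57)&(L[...,2]>-165)&(d>0)
w=L[m];a=P[m]
for z in range(-165,-55,10):
    k=(w[:,2]>=z)&(w[:,2]<z+10)
    if k.sum()>2: print(z+5,k.sum(),'L',w[k].mean(0).round(1),'ymm',w[k][:,1].min().round(1),w[k][:,1].max().round(1),'W',a[k].mean(0).round(1))
print('tip px',u[m][w[:,2].argmin()],v[m].min(), 'min',w[:,2].min())
# press symmetric features: upper platen top strip & carrier
for n,lo,hi in(('up',155,172),('carrier',115,131)):
    k=(abs(P[...,0]-645)<14)&(P[...,2]>lo)&(P[...,2]<hi)&(abs(P[...,1]+23)<110)
    q=P[k]; print(n,k.sum(),'y',np.percentile(q[:,1],[0,1,99,100]).round(1),'xmin',np.percentile(q[:,0],[1,5]).round(1),'z',np.median(q[:,2]).round(2))
k=(abs(P[...,0]-610)<40)&(abs(P[...,2]-70)<6)&(P[...,1]<140); print('base z',np.median(P[k][:,2]))
cv2.imwrite('pics/top4.png',cv2.resize(p[135:285,240:400,::-1],None,fx=4,fy=4,interpolation=cv2.INTER_CUBIC))
```

```text
TCP [462.  -26.7 188.5] yawY -88.95 down [-0.0158  0.0015 -0.9999] F [-0.3  0.5 -1.2] gap 18.2 t 20.675 j1,6 [-9.6 79.4]
shift [37.7  0.2 -5.6]
turn -0.05482793103874428
-140 16 L [   5.8    0.7 -138.7] ymm -5.3 8.2 W [601.  -23.6 181.3]
-130 22 L [   5.5    0.7 -129.6] ymm -6.0 8.0 W [591.9 -23.8 181.8]
-120 20 L [   4.4    0.6 -120.1] ymm -6.6 7.1 W [582.3 -23.9 183. ]
-110 10 L [   3.7    1.2 -112.6] ymm -4.2 6.7 W [574.9 -24.6 183.8]
tip px 320 196 min -141.89687010260144
up 284 y [-72.5 -70.1  26.3  26.6] xmin [636.2 636.8] z 164.14
carrier 172 y [-97.6 -97.   50.9  51. ] xmin [635.8 636.3] z 123.11
base z 69.22535556720788
```

View pics/top4.png

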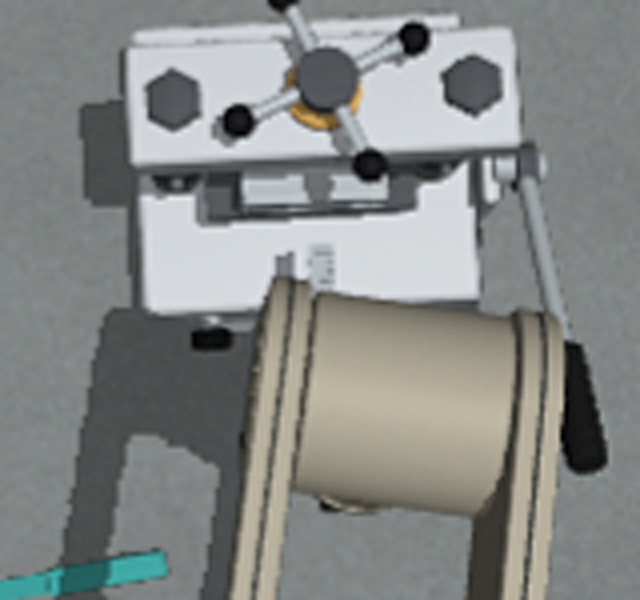

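Blade is level, aligned with the press to within about 1 mm, and about 30 mm short of the edge (crop: tip at (322,245), platen front at about (315,210)). I'll lower it to mid-gap height and then enter slowly.

>>> {"api": "move_arm", "payload": {"deltas": [[[12,0,0],0],[[26,0,0],0],[[34,0,0],0],[[36.2,0,0],0],[[36.2,0,0],0],[[36.2,0,0],0]]}}

```text
time: 21.62
tool_pos: [462.2, -25.8, 153.4]
tcp_rot: [-6.0, 89.2, 175.2]
ft_force: [0.1, -0.2, -1.2]
finger_gap: 18.0
```

Run:
```python
from h import *
go([502,-25.9,152.3],-88.9)
```

```text
TCP [462.2 -25.8 153.4] yawY -88.83 down [-0.0138  0.0012 -0.9999] F [ 0.1 -0.2 -1.2] gap 18.0 t 21.625 j1,6 [-9.5 79.3]
shift [  0.6   0.9 -39.8]
turn 0.07285469240783016
```

>>> {"api": "move_arm", "payload": {"deltas": [[[1.2,0.5,0],0],[[1.1,0.5,-6],0],[[1.0,0.5,-12],0],[[0.9,0.5,-18],0],[[0.8,0.5,-24],0],[[0.7,0.5,-29],0],[[0.65,0.5,-33],0],[[0.6,0.5,-37],0],[[0.6,0.5,-40],0],[[0.6,0.5,-40],0]]}}

```text
time: 22.88
tool_pos: [502.3, -25.4, 152.3]
tcp_rot: [-6.1, 89.2, 175.1]
ft_force: [0.2, -1.0, -3.1]
finger_gap: 18.2
```

Run:
```python
from h import *
for i in range(3):
    p,d=r.snapshot('top'); s=r.sense(); print(s['tool_pos'].round(2),s['ft_force'].round(2),s['wrist_torque'].round(3))
go([502,-25.9,152.3],-88.9)
```

```text
[502.2  -25.46 152.27] [-0.12 -0.23 -0.85] [0.023 0.114 0.028]
[502.11 -25.45 152.27] [ 0.64 -0.18 -2.25] [-0.041  0.134  0.024]
[502.06 -25.45 152.24] [ 1.29  0.52 -1.92] [-0.047  0.161  0.029]
TCP [502.1 -25.5 152.2] yawY -88.83 down [-0.0139  0.0012 -0.9999] F [ 1.3  0.5 -1.9] gap 18.0 t 23.025 j1,6 [-8.7 80.1]
shift [-0.1  0.4  0.1]
turn 0.07073864072825131
```

>>> {"api": "move_arm", "payload": {"deltas": [[[1,0,0],0],[[2,0,0],0],[[2,0,0],0]]}}

```text
time: 23.4
tool_pos: [501.9, -25.4, 150.1]
tcp_rot: [-6.1, 89.2, 175.1]
ft_force: [-0.6, -0.6, -2.2]
finger_gap: 18.1
```

>>> {"api": "move_arm", "payload": {"deltas": [[[0.7,0,0],0],[[0.7,0,0],0],[[0.7,0,0],0]]}}

```text
time: 23.78
tool_pos: [501.9, -25.5, 149.4]
tcp_rot: [-5.9, 89.2, 175.3]
ft_force: [1.2, 0.9, -0.6]
finger_gap: 18.3
```

Run:
```python
from h import *
for i in range(3):
    p,d=r.snapshot('top'); s=r.sense(); print(s['tool_pos'].round(2),s['ft_force'].round(2),s['wrist_torque'].round(3))
```

```text
[501.95 -25.47 149.46] [-0.    0.66 -1.05] [0.022 0.116 0.02 ]
[501.94 -25.44 149.44] [ 0.7   0.16 -1.42] [ 0.007  0.02  -0.006]
[501.93 -25.45 149.45] [ 0.64  0.44 -1.14] [-0.029  0.092  0.016]
```

>>> {"api": "move_arm", "payload": {"deltas": [[[0.6,0,0],0],[[0.6,0,0],0],[[0.6,0,0],0]]}}

```text
time: 24.3
tool_pos: [502.0, -25.4, 148.9]
tcp_rot: [-6.1, 89.2, 175.1]
ft_force: [-0.0, 0.3, -1.8]
finger_gap: 17.8
```

```bash
cat > f.py <<'E'
from h import *
A=[]
for i in range(5):
    r.snapshot('top'); s=r.sense(); A.append(np.r_[s['tool_pos'],s['ft_force'],s['wrist_torque']])
print(np.mean(A,0).round(3), s['time'], T()[1][:,0].round(4), s['finger_gap'])
E
python3 f.py
```

```text
[ 5.01948e+02 -2.54340e+01  1.48862e+02 -6.63000e-01 -5.20000e-01
 -9.01000e-01 -2.00000e-03  5.40000e-02  2.00000e-03] 24.55 [-0.014   0.0012 -0.9999] 18.07348339892469
```

>>> {"api": "move_arm", "payload": {"deltas": [[[0.6,0,0],0],[[0.6,0,0],0],[[0.6,0,0],0]]}}

```text
time: 24.92
tool_pos: [501.9, -25.4, 148.3]
tcp_rot: [-6.0, 89.2, 175.2]
ft_force: [-0.5, -0.2, -0.8]
finger_gap: 18.3
```

```bash
python3 f.py
```

```text
[ 5.01960e+02 -2.54420e+01  1.48298e+02 -7.09000e-01  5.00000e-03
 -4.25000e-01 -2.00000e-03  4.60000e-02 -1.40000e-02] 25.175 [-0.014   0.0011 -0.9999] 18.364670750687768
```

>>> {"api": "move_arm", "payload": {"deltas": [[[0.5,0,0],0],[[0.5,0,0],0],[[0.5,0,0],0]]}}

```text
time: 25.55
tool_pos: [501.9, -25.4, 147.8]
tcp_rot: [-6.0, 89.2, 175.2]
ft_force: [-0.5, 0.4, -0.2]
finger_gap: 18.3
```

```bash
python3 f.py
```

```text
[ 5.01949e+02 -2.54540e+01  1.47811e+02 -1.11500e+00 -2.46000e-01
 -4.65000e-01 -1.60000e-02  5.20000e-02 -0.00000e+00] 25.8 [-0.014   0.0012 -0.9999] 17.966952966346348
```

```bash
cat > b.py <<'E'
from meas import *
p,d,P=blade('top',None,0,5)
tp,M,s=T(); F=(P-tp)@np.c_[[np.cos(.0195),np.sin(.0195),0],[-np.sin(.0195),np.cos(.0195),0],[0,0,1]]
m=(abs(F[...,2])<20)&(abs(F[...,1])<7)&(F[...,0]>50)&(F[...,0]<140)&(P[...,0]<633)&(d>0)
w=F[m]
for z in range(50,140,6):
    k=(w[:,0]>=z)&(w[:,0]<z+6)
    if k.sum()>2:
        q=w[k].mean(0); print(z+3,k.sum(),q.round(1),'bottom rel TCP',(q[2]-(11-(q[0]-57)*.1)).round(2),'sd',w[k][:,2].std().round(1))
print(tp.round(1))
E
python3 b.py
```

```text
125 5 [125.7  -1.   -5. ] bottom rel TCP -9.15 sd 1.4
131 6 [128.9  -1.6  -4.7] bottom rel TCP -8.51 sd 0.8
[502.  -25.4 147.8]
```

>>> {"api": "move_arm", "payload": {"deltas": [[[-1.0,0,0],0],[[-1.1,0,0],0],[[-1.15,0,-4],0],[[-1.2,0,-8],0],[[-1.25,0,-12],0],[[-1.25,0,-12],0]]}}

```text
time: 26.8
tool_pos: [514.4, -25.2, 148.9]
tcp_rot: [-6.2, 89.2, 174.9]
ft_force: [0.4, -0.0, -0.7]
finger_gap: 18.5
```

```bash
python3 f.py
```

```text
[ 5.14064e+02 -2.51880e+01  1.48868e+02  3.42000e-01 -3.14000e-01
 -1.37900e+00  7.00000e-03 -6.60000e-02  2.00000e-02] 27.05 [-0.0138  0.0012 -0.9999] 18.31791140926512
```

>>> {"api": "move_arm", "payload": {"deltas": [[[-0.05,0,-3],0],[[-0.1,0,-6],0],[[-0.15,0,-9],0],[[-0.15,0,-10],0],[[-0.15,0,-10],0]]}}

```text
time: 27.68
tool_pos: [524.2, -25.0, 148.9]
tcp_rot: [-6.1, 89.2, 175.0]
ft_force: [-0.0, 0.1, -1.7]
finger_gap: 17.8
```

```bash
python3 f.py; python3 b.py
```

```text
[ 5.24026e+02 -2.49820e+01  1.48943e+02  1.22000e-01 -1.94000e-01
 -1.22000e+00 -2.00000e-03 -3.70000e-02  1.90000e-02] 27.925 [-0.0137  0.0011 -0.9999] 17.9973305548424
[524.  -25.  148.9]
```

>>> {"api": "move_arm", "payload": {"deltas": [[[0,0,-2.5],0],[[-0.05,0,-5],0],[[-0.1,0,-7],0],[[-0.1,0,-8],0],[[-0.1,0,-8],0]]}}

```text
time: 28.8
tool_pos: [532.1, -24.8, 148.9]
tcp_rot: [-6.3, 89.2, 174.9]
ft_force: [0.3, 0.7, -1.9]
finger_gap: 17.8
```

```bash
python3 f.py
```

```text
[ 5.32036e+02 -2.48280e+01  1.48952e+02  1.99000e-01 -3.10000e-02
 -1.20100e+00  3.70000e-02 -4.20000e-02 -2.00000e-03] 29.05 [-0.0136  0.0012 -0.9999] 18.145608640619237
```

>>> {"api": "move_arm", "payload": {"deltas": [[[0,0,-1.5],0],[[-0.05,0,-3],0],[[-0.05,0,-4],0],[[-0.05,0,-4],0]]}}

```text
time: 29.55
tool_pos: [536.1, -24.8, 149.0]
tcp_rot: [-6.1, 89.2, 175.0]
ft_force: [0.6, 0.5, -0.7]
finger_gap: 18.3
```

```bash
python3 f.py
```

```text
[ 5.36075e+02 -2.47460e+01  1.48990e+02  1.94000e-01 -2.52000e-01
 -1.36700e+00 -1.00000e-03 -3.80000e-02  8.00000e-03] 29.8 [-0.0135  0.0012 -0.9999] 18.23879935180821
```

>>> {"api": "move_arm", "payload": {"deltas": [[[0,0,-1],0],[[0,0,-2],0],[[0,0,-3],0],[[0,0,-3],0]]}}

```text
time: 30.3
tool_pos: [539.1, -24.7, 148.9]
tcp_rot: [-6.0, 89.2, 175.2]
ft_force: [0.3, -0.3, -0.5]
finger_gap: 18.4
```

```bash
python3 f.py
```

```text
[ 5.39125e+02 -2.46860e+01  1.48980e+02  2.22000e-01  4.28000e-01
 -1.57900e+00 -1.00000e-03  4.00000e-03 -1.00000e-02] 30.55 [-0.0133  0.0011 -0.9999] 18.210737900056756
```

>>> {"api": "move_arm", "payload": {"deltas": [[[0,0,-1],0],[[0,0,-2],0],[[0,0,-2.5],0],[[0,0,-2.5],0]]}}

```text
time: 31.05
tool_pos: [541.7, -24.6, 148.9]
tcp_rot: [-6.2, 89.2, 175.0]
ft_force: [0.5, 0.2, -2.0]
finger_gap: 18.7
```

```bash
python3 f.py
```

```text
[ 5.41657e+02 -2.46410e+01  1.48975e+02  9.20000e-02  1.01000e-01
 -1.32300e+00 -1.50000e-02 -2.80000e-02  7.00000e-03] 31.3 [-0.0132  0.0011 -0.9999] 17.971765089306725
```

>>> {"api": "move_arm", "payload": {"deltas": [[[0,0,-1],0],[[0,0,-2],0],[[0,0,-2],0],[[0,0,-2],0]]}}

```text
time: 31.8
tool_pos: [543.7, -24.6, 149.0]
tcp_rot: [-6.3, 89.3, 174.9]
ft_force: [0.2, 0.3, -1.4]
finger_gap: 18.2
```

```bash
python3 f.py
```

```text
[ 5.43699e+02 -2.45880e+01  1.48962e+02  3.68000e-01 -2.67000e-01
 -1.56100e+00  2.30000e-02 -1.50000e-02 -6.00000e-03] 32.05 [-0.0131  0.0011 -0.9999] 17.871329000172953
```

>>> {"api": "move_arm", "payload": {"deltas": [[[0,0,-1],0],[[0,0,-2],0],[[0,0,-2],0],[[0,0,-2],0]]}}

```text
time: 32.55
tool_pos: [545.4, -24.5, 148.7]
tcp_rot: [-6.2, 89.2, 175.0]
ft_force: [-3.8, 1.1, -1.5]
finger_gap: 18.5
```

```bash
python3 f.py
```

```text
[ 5.45376e+02 -2.45380e+01  1.48752e+02 -4.38300e+00 -1.33000e-01
 -1.62000e+00 -2.40000e-02  6.69000e-01 -2.00000e-03] 32.8 [-0.0137  0.0012 -0.9999] 18.038374578721005
```

>>> {"api": "move_arm", "payload": {"deltas": [[[0,0,-0.6],0],[[0,0,-1.2],0],[[0,0,-1.2],0],[[0,0,-1.2],0]]}}

```text
time: 33.3
tool_pos: [546.3, -24.5, 148.6]
tcp_rot: [-6.0, 89.2, 175.2]
ft_force: [-5.1, 0.9, -1.4]
finger_gap: 17.9
```

```bash
python3 f.py
```

```text
[ 5.46311e+02 -2.44950e+01  1.48567e+02 -5.12800e+00 -2.49000e-01
 -1.69800e+00 -3.20000e-02  8.17000e-01  1.00000e-02] 33.55 [-0.0145  0.0012 -0.9999] 17.850361768134718
```

>>> {"api": "move_arm", "payload": {"deltas": [[[-0.1,0,-1],0],[[-0.2,0,-2],0],[[-0.2,0,-2],0],[[-0.2,0,-2],0]]}}

```text
time: 34.05
tool_pos: [547.3, -24.5, 148.4]
tcp_rot: [-5.5, 89.0, 175.7]
ft_force: [-8.0, 0.0, 0.2]
finger_gap: 18.3
```

```bash
python3 f.py
```

```text
[ 5.47310e+02 -2.44460e+01  1.48381e+02 -8.92800e+00  1.56000e-01
  3.38000e-01 -8.20000e-02  1.37500e+00  7.00000e-03] 34.3 [-0.0168  0.0013 -0.9999] 18.50424328199901
```

```bash
python3 f.py
python3 - <<'E'
from h import *
p,d=r.snapshot('top'); q,e=r.snapshot('scene')
a=cv2.resize(p[130:300,230:410,::-1],(400,378)); b=cv2.resize(q[130:300,170:350,::-1],(400,378))
cv2.imwrite('pics/end.png',np.hstack([a,b]))
P=cloud('top',d); k=(abs(P[...,0]-645)<14)&(P[...,2]>115)&(P[...,2]<131)&(abs(P[...,1]+23)<110); print('carrier z',np.median(P[k][:,2]))
E
```

```text
[ 5.47309e+02 -2.44580e+01  1.48376e+02 -8.81000e+00  2.35000e-01
  2.40000e-01 -7.60000e-02  1.38900e+00 -1.70000e-02] 34.55 [-0.0169  0.0013 -0.9999] 18.51772298753169
carrier z 123.24357781264825
```

View pics/end.png

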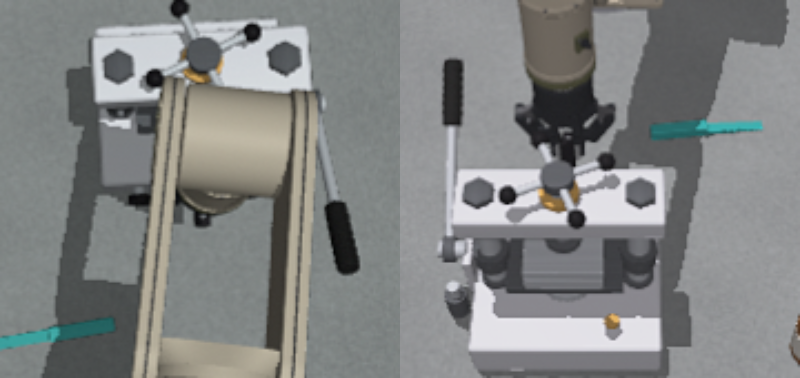

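The final view shows the gripper centred in front of the press (right panel, about (565,150)) and the lever fully up (453,90). The push is steady at 8.8 N and the carrier hasn't moved. Handing in.

```bash
python3 -c "
from bench import r
print(r.hand_in())"
```

```text
the job is handed in; nothing more can be done
None
```

I closed the press with five full lever strokes, right down and fully back up each time. Then I took the black taper gauge and slid it in at the middle of the platens' front edge. It was handed in at about 35 s of the 72 s, with the gauge still in the gripper.

**Last checks that agreed:**
- **Push:** it held steady at 8.8–8.9 N along the blade, within the 6–15 N range for snug. About 55 mm of blade is inside. The force began to rise at about 53 mm, and the camera put the gap at about 7 mm, which fits.
- **Alignment:** the blade is within about 1 mm of the middle of the front edge.
- **Press:** the lower platen had not moved under the push, and the lever is fully up.
- **Bench:** the other things were not touched in any move, though I did not check each of them again at the end.

**Checks that were less clear or disagreed:**
- **Stop collars:** I could not see that the platen is on them. I infer it from the number of strokes, the 5–6 mm lift per stroke and the measured gap.
- **Lever force:** one stroke reached the lever's bottom stop and read about 30 N at the wrist.
- **Flatness:** the first touch on the lower platen was faint. I judged the blade flat from camera depth and the near-zero sideways and vertical force.
- **Grip width:** the fingers read about 18 mm on the 20 mm handle throughout.

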